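Uncap and shut the salvaged valve

TASK

Someone has parked a steel reducer like a cap over the handwheel of the valve: take it off and set it down gently, upright on its wide end, flat in the empty tray. Then turn the handwheel clockwise, gripping it anew as often as needed, until it stops and the valve is fully shut. Leave all the other parts on the bench and in the full tray where they are, and let go of everything at the end.

Things in the scene. Friction and masses are not known exactly. Their poses are not given: they have to be found in the camera images.
- reducer: Loose hollow steel cone, both ends open, 0.4 kg, 132 mm long: collar dia 104 from 0 to 22 mm, cone to 85 mm, neck dia 40 from 85 to 132 mm. Origin: centre of the wide end; z along its axis to the neck. At first it caps the handwheel, wide end on the bonnet, leaning with the stem 0.6 rad from vertical, neck up and towards the robot; it comes free when drawn 60 mm along its axis.
- valve: Fixed steel valve, base plate 150 x 160 x 12 mm, pipe dia 56 along y, 75 mm up. Round bonnet dia 112 (centre of its upper face at [33, 0, 129] mm; on it a disc dia 84, 6 mm high) and stem lean 0.6 rad from vertical to the valve's own -x, roughly towards the robot. Origin: underside of the base plate, 30 mm to -x of its middle, 70 mm to -x of the pipe axis; z up.
- handwheel (a joint): Turn of the black handwheel on the valve stem, rad: grows as the wheel is turned clockwise as seen from outside, looking down on the wheel along the stem. It starts partly open, 0.2 to 1.2; the valve is shut at 4.0, where a hard stop is felt. Stiff: about 0.2 N m; stays where it is left.
- wheel_mid (a point): Centre of the black handwheel: round rim dia 60 mm, 11 mm thick, three spokes, hub 12 mm thick; can be gripped across its diameter at any angle. z: stem axis, up and out; x and y turn with the wheel. It lies 42 mm above the bonnet's upper face along the stem, at [10, 0, 163] mm in the valve's frame; hidden inside the reducer at the start.
- tray: The empty tray: low grey open tray, 190 x 190 mm outside, 178 x 178 mm inside, rim 25 mm high, floor 6 mm thick, fixed to the bench. Origin: underside centre; z up. The reducer goes here.
- full_tray: Bystander: a second tray, just the same, fixed, but with an end cap and a ferrule in it.
- end_cap: Bystander: stainless domed end cap, dia 76 mm, 18 mm high, loose in full_tray. Origin: underside centre.
- ferrule: Bystander: short stainless pipe ferrule standing on its flange (dia 64 mm), tube dia 48 mm, 45 mm high, its bore plugged black, loose in full_tray. Origin: underside centre.
- sieve: Bystander: small lidded stainless test sieve, dia 78 mm, 33 mm high, loose on the bench. Origin: underside centre.
- clamp: Bystander: stainless pipe clamp lying flat, about 85 mm across, 20 mm high, loose on the bench. Origin: underside, ring centre.
- block: Bystander: steel block 50 x 50 x 45 mm, loose on the bench. Origin: underside centre.
- canister: Bystander: closed stainless jar dia 68 mm, 80 mm high, loose on the bench. Origin: underside centre.
Mind the look-alikes: they are no part of the job. What is shaped like the reducer but green or pink is not meant.

How it is judged (in metres and radians):
On the way, in this order (a step that is already met when the one before it is completed fails the run):
1. The reducer stands released in the empty tray, upright on its wide end (x of reducer in the frame of tray between -0.045 and 0.045 m and y of reducer in the frame of tray between -0.045 and 0.045 m and z of reducer in the frame of tray below 0.014 m and angle between reducer's own z axis and vertical below 0.12 rad and contact force between reducer and the fingers below 0.05 N and linear speed of reducer below 0.02 m/s), for 0.2 s.
2. The handwheel has been turned clockwise to its stop (value of joint handwheel above 3.88 rad), for 0.2 s.
At the end, for the whole second after the job is handed in: The reducer stands at rest and released on the floor of the empty tray, wide end down, within 0.12 rad of upright, its centre within 45 mm of the tray's middle in each direction; the handwheel is still and within 0.12 rad of its closed stop (joint above 3.88) (all of step 1 and value of joint handwheel above 3.88 rad and velocity of joint handwheel below 0.05 rad/s); the robot touches nothing.
It fails at once if the reducer is dropped or thrown: it moves faster than 0.7 m/s while out of the gripper (linear speed of reducer above 0.7 m/s and contact force between reducer and the fingers below 0.05 N).
It fails at once if one of the other loose parts is moved by more than 25 mm (distance of any of end_cap, ferrule, sieve, clamp, block, canister from where it was at the start of the episode above 0.025 m).
It also fails if it takes over 69 s, if anything falls off the work surface, if the arm or the gripper's body presses on something with over 40 N, if the wrist force passes 120 N, or if a joint passes its speed limit or range.

ROBOT

A 6-joint arm with a two-finger parallel gripper is mounted at the origin on the work surface. World frame = base frame: x ahead of the robot, y to its left, z up, the work surface at z = 0. Lengths are in mm, angles in rad, forces in N, time in s.
With the tool pointing down it reaches from about 350 to 775 mm from the base axis. Payload 7.3 kg.
Tool frame: the origin (TCP) lies at the centre of the arm's flange, where the gripper is bolted on; the fingertips stand 178 mm ahead of it and the grasp point (between the pads) lies 159 mm ahead of it; z points along the fingers, y is the line along which they close (so a half turn about z gives the same grasp; the last joint's range is limited). The gripper opens to 92 mm and grips with 3 to 60 N. Pads are 19 mm wide; open, the fingers measure 130 mm over their backs; the gripper's body (75 mm by 190 mm) begins 47 mm behind the grasp point.
Start: joints at [-1.429, 0.342, 1.524, -0, 1.275, -0.146], TCP at [149.038, -503.404, 404.741] pointing down, gripper open.
Joint ranges: [-2.53, 2.53], [-0.77, 2.02], [0.04, 2.7], [-1, 4.14], [0.28, 2.66], [-3.11, 3.11]. Speed limits (rad/s): [2.57, 2.57, 3.14, 3.14, 3.14, 3.14].

INTERFACE

Orientations are given as [roll, pitch, yaw] about the fixed x, y, z axes, in that order (R = Rz(yaw) Ry(pitch) Rx(roll)).
In Python, from plant import * gives the robot as it stands. The module is installed in compiled form; this text tells all that it offers.
- The arm moves only by the shell command python3 -m inch 'ROWS'. ROWS is JSON, a list of rows, each a list of 5 numbers: the shift along the tool's x, y, z in m, then the turn about the tool's z in rad, then the opening, from 0 (shut) to 1 (fully open). In form: [[tx, ty, tz, spin, claw], ...]. A call has 1 to 8 rows; each row is the pose to reach, as a shift and turn from the pose commanded when the call began, along the tool's axes at that moment; what a row does not reach only later rows make up. A row lasts 1/12 s, in which the tool goes at most 41.7 mm and 7.16 degrees, less where a joint would pass 70% of its speed; a pose out of reach is approached as far as the arm can. A call with a gripper value outside its range is refused whole. The fingers move at their own pace and stop on an object; the grip force is fixed at half the most. Time passes only in rows, so rows that repeat a pose let the fingers close. It gives the time, the measured TCP pose, the force, the opening and the grip force at its end, in the units of the state.
- get_obs(): the state, without advancing time (a new reading comes with each control period).
- capture(name): name is "scene" or "side" or "wrist"; returns a dict with "color" (420x560x3 uint8, red, green, blue), "intrinsics" (3x3 intrinsics, pixels), "distortion" ([k1, k2, p1, p2, k3] as OpenCV has them; the pictures are not rectified), "pose" (4x4, takes a point from camera to world coordinates). Camera axes: x right, y down, z forward; pixel columns grow to the right and rows downward; lengths in mm; the calibration is good to about 2 mm. A picture is of the moment at which its call begins. There is no depth.
- close_job(): hands the job in; it is judged then, once.
Trained networks look in a picture, given as the dict that the camera call returned (one of the last four; its "shot" number tells which), for a name from the list of things; names that differ only in an ending like _2 or _b are one class to them, and where a whole thing is asked for, a point or a joint stands for the part that bears it (a point fixed in the world has none). Each returns a list of dicts, best first, with "conf" (0 to 1); they miss things now and then, are a little off and sometimes report something else, mostly with a low value. They report only what shows in the picture. A call takes as long as a camera call. They do not tell look-alikes from the thing itself.
- look_for(picture, target): "rect" ([centre column, centre row, width, height] in pixels, round what is visible of it).
- trace(picture, target): "pixels" (420x560 bool, what is visible of it) and "rect" ([centre column, centre row, width, height] in pixels, round what is visible of it).
- tip_of(picture, target): "centre" ([column, row] in pixels: a listed point, or the origin of a listed thing).
The state is a dict: "time": time; "joint_positions": joint angles; "dq": joint speeds; "tau": joint torques, N m; "tool_pos": TCP position; "tcp_rot": TCP orientation; "contact_force": force on the tool from outside, world axes, zero at the start; "moment": the same for the moment, N m; "grip_width": finger opening in mm; "finger_force": force on a finger pad.
Only numpy, scipy, OpenCV 4.12 (cv2) and the standard library are available. Lean on these libraries where they do the work, as an engineer would, in place of code of your own. Each camera call takes 0.05 s, during which the arm holds its last target. There are 200 camera calls.

## Working session

There is one attempt and no reset: what is moved stays moved. The work goes in short steps, Python scripts to look and compute and a shell command to move; the robot and the scene stay as the last step left them, time stands still between calls to the robot, and variables do not carry over. Pictures are saved under pics/ and viewed, at most 10 in all, crops included, and the job is handed in when it is done.

```bash
mkdir -p pics; cat > h.py <<'E'
from plant import *
import numpy as np, cv2
from scipy.spatial.transform import Rotation as Rn
def ray(c,px):
    u=cv2.undistortPoints(np.array([[px]],float),np.array(c["intrinsics"],float),np.array(c["distortion"],float))[0,0]
    P=np.array(c["pose"]);d=P[:3,:3]@[u[0],u[1],1];return P[:3,3],d/np.linalg.norm(d)
def atz(c,px,z=0):
    o,d=ray(c,px);return o+d*(z-o[2])/d[2]
def tri(rs):
    A=np.zeros((3,3));b=np.zeros(3)
    for o,d in rs:
        M=np.eye(3)-np.outer(d,d);A+=M;b+=M@o
    p=np.linalg.solve(A,b)
    return p,[np.linalg.norm((np.eye(3)-np.outer(d,d))@(p-o)) for o,d in rs]
def proj(c,p):
    P=np.linalg.inv(np.array(c["pose"]))
    return cv2.projectPoints(np.array(p,float).reshape(-1,3),cv2.Rodrigues(P[:3,:3])[0],P[:3,3],np.array(c["intrinsics"],float),np.array(c["distortion"],float))[0][:,0]
def save(c,n,box=None,s=1):
    im=c["color"][...,::-1]
    if box: im=im[box[1]:box[3],box[0]:box[2]]
    cv2.imwrite("pics/"+n,cv2.resize(im,None,fx=s,fy=s,interpolation=cv2.INTER_CUBIC))
E
python3 - <<'E'
from h import *
np.set_printoptions(precision=1,suppress=True)
for n in ["scene","side"]:
    c=capture(n); save(c,n+"0.png"); print(n,np.array(c["pose"]).round(2).tolist())
    for t in ["reducer","valve","tray","full_tray","wheel_mid","canister","block","sieve","clamp"]:
        for r in tip_of(c,t)[:4]: print(t,np.array(r["centre"]),round(r["conf"],2),atz(c,r["centre"]))
o=get_obs();print(o["tool_pos"],o["tcp_rot"])
E
```

```text
scene [[0.85, 0.38, -0.37, 1025.4], [0.53, -0.62, 0.58, -782.73], [-0.01, -0.69, -0.72, 1014.73], [0.0, 0.0, 0.0, 1.0]]
reducer [151.4 252.7] 0.91 [ 262.7 -331.9    0. ]
reducer [161.6 330.9] 0.85 [ 474.6 -511.8    0. ]
reducer [233.  264.7] 0.6 [ 509.4 -236.1    0. ]
valve [228.4 288.9] 0.68 [ 549.2 -312.9    0. ]
tray [286.  216.9] 0.79 [545.3  18.7  -0. ]
full_tray [333.2 170. ] 0.77 [573.4 319.9   0. ]
canister [326.  291.2] 0.97 [ 795.5 -171.6    0. ]
block [207.9 232. ] 0.58 [ 360.6 -172.5    0. ]
sieve [371.6 214.8] 0.92 [789.4 178.5   0. ]
clamp [270.6 176.1] 0.72 [388.2 167.1   0. ]
side [[-0.96, -0.19, 0.21, 268.63], [-0.28, 0.69, -0.67, 747.37], [-0.01, -0.7, -0.71, 1014.04], [0.0, 0.0, 0.0, 1.0]]
reducer [390.  172.1] 0.86 [ 292.1 -407.5    0. ]
reducer [284.5 136.1] 0.72 [ 627.5 -486.     0. ]
reducer [333.9 122.5] 0.63 [ 495.4 -593.7    0. ]
valve [294.5 178.7] 0.95 [ 547.1 -308.     0. ]
tray [262.3 268.8] 0.9 [538.3  20.1   0. ]
full_tray [197.5 386.2] 0.7 [574.5 335.2   0. ]
canister [190.4 355.7] 0.69 [614.7 277.7   0. ]
canister [194.9 197.7] 0.56 [ 789.6 -161.2    0. ]
canister [293.9 178.9] 0.45 [ 548.5 -306.7    0. ]
block [348.5 225.2] 0.79 [ 366.3 -175.     0. ]
sieve [141.9 292.8] 0.94 [785.9 161.6   0. ]
sieve [192.  198.2] 0.21 [ 796.5 -157.2    0. ]
[ 149.  -503.4  404.8] [3.1 0.  0.3]
```

View pics/scene0.png

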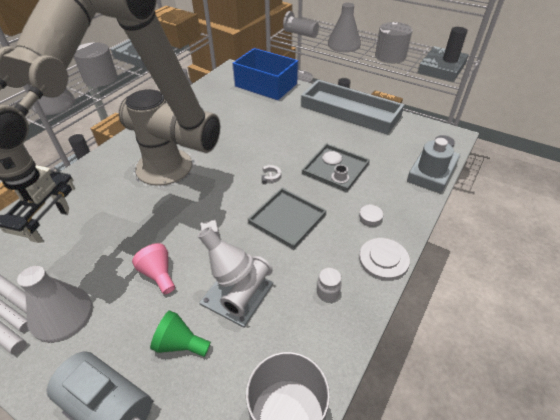

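View pics/side0.png

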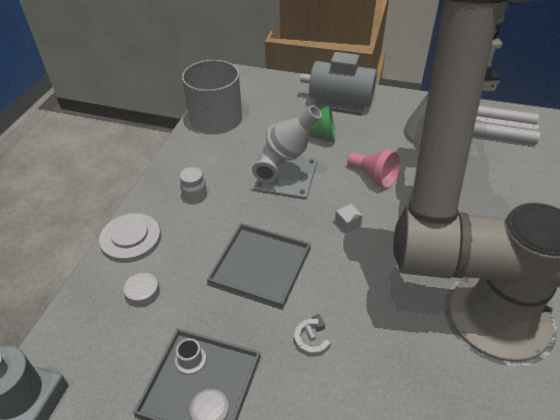

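```bash
python3 - <<'E'
from h import *
a=cv2.imread("pics/scene0.png")[205:335,185:285];b=cv2.imread("pics/side0.png")[90:220,240:340]
f=lambda i:cv2.resize(i,(400,520),interpolation=cv2.INTER_CUBIC)
cv2.imwrite("pics/crop0.png",np.hstack([f(a),f(b)]))
E
```

```text
(no output)
```

View pics/crop0.png

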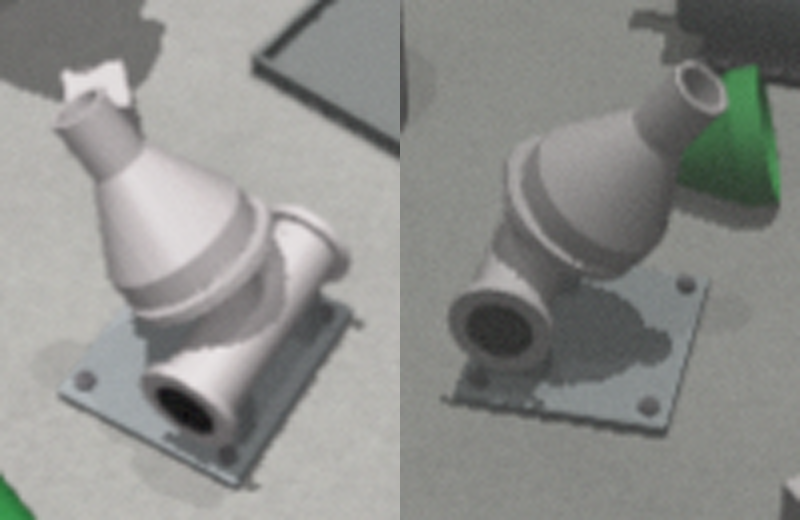

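```bash
cat >> h.py <<'E'
E
python3 - <<'E'
from h import *
from scipy.optimize import least_squares
np.set_printoptions(precision=1,suppress=True)
s=capture("scene");d=capture("side")
neck=tri([ray(s,[206,232]),ray(d,[315,112])]);print("neck end",neck)
pts=[(s,p) for p in [(200,303.2),(244.5,326),(273,284.5)]]+[(d,p) for p in [(306.2,198),(251.8,189.5),(317,159.5)]]
W=np.array([atz(c,p,12) for c,p in pts]);print(W)
C=np.array([[x,y] for x in(-45,105) for y in(-80,80)])
def T(v,p):
    R=Rn.from_euler("z",v[2]).as_matrix();return (R@np.atleast_2d(p).T).T+[v[0],v[1],0]
def res(v):
    q=T(v,np.c_[C,[12]*4])
    r=[w[:2]-q[np.argmin(np.linalg.norm(q-w,axis=1)),:2] for w in W]
    return np.r_[np.ravel(r),(T(v,[-41.5,0,238])[0]-neck[0])]
for y0 in(-.6,0,.5):
    f=least_squares(res,[548,-310,y0],x_scale=[1,1,.01]);print(f.x.round(3),f.cost,f.fun)
for c in(s,d):
    m=trace(c,"tray")
    if m:
        k=m[0]["pixels"].astype(np.uint8);cn=max(cv2.findContours(k,0,2)[0],key=cv2.contourArea)
        w=np.array([atz(c,p[0],20)[:2] for p in cn.astype(float)],np.float32);print("tray",cv2.minAreaRect(w))
E
```

```text
neck end (array([ 502.3, -314.8,  230.5]), [np.float64(4.823459978867598), np.float64(4.823459978867405)])
[[ 514.8 -397.3   12. ]
 [ 661.3 -389.    12. ]
 [ 656.6 -238.9   12. ]
 [ 493.5 -230.3   12. ]
 [ 645.2 -222.1   12. ]
 [ 502.4 -391.9   12. ]]
[ 548.3 -313.     0. ] 238.27309048011074 [  7.9  -2.3   4.5  -0.9   7.1 -10.7  -6.2   4.8  -4.3   6.1  -4.6   3.
   4.5  -0.1   7.5]
[ 548.3 -313.     0. ] 238.27309047962885 [  7.9  -2.3   4.5  -0.9   7.1 -10.7  -6.2   4.8  -4.3   6.1  -4.6   3.
   4.5  -0.1   7.5]
[ 548.3 -313.     0. ] 238.27309047966105 [  7.9  -2.3   4.5  -0.9   7.1 -10.7  -6.2   4.8  -4.3   6.1  -4.6   3.
   4.5  -0.1   7.5]
tray ((557.0262451171875, 7.923797607421875), (205.36871337890625, 200.2010040283203), 83.53390502929688)
tray ((545.4027099609375, 19.088760375976562), (206.17559814453125, 198.81455993652344), 84.9457778930664)
```

```bash
cat >> h.py <<'E'
def rel(p,yaw=None):
    o=get_obs();R=Rn.from_euler("xyz",o["tcp_rot"])
    t=R.inv().apply(np.array(p,float)-o["tool_pos"])/1000
    sp=None
    if yaw is not None:
        x=R.inv().apply([np.cos(yaw),np.sin(yaw),0]);sp=np.arctan2(x[1],x[0])
    print("shift",t.round(4),"spin",sp,"force",np.round(o["contact_force"],1),"t",o["time"],"rot",np.round(o["tcp_rot"],3),"q6",round(o["joint_positions"][5],2))
E
python3 -c "
from h import *
rel([480,-314,480],0.05)
s=capture('wrist');print(np.array(s['pose']).round(2).tolist())"
```

```text
shift [ 0.3711 -0.0876 -0.0753] spin 0.23786496314165448 force [-0.  -0.5 -0.5] t 1.2 rot [3.141 0.    0.288] q6 -0.15
[[0.28, -0.91, -0.29, 228.29], [-0.96, -0.27, -0.09, -480.94], [-0.0, 0.3, -0.95, 384.73], [0.0, 0.0, 0.0, 1.0]]
```

```bash
python3 -m inch '[[0,0,-0.038,0,1],[0,0,-0.075,0.06,1],[0.04,-0.01,-0.075,0.12,1],[0.08,-0.02,-0.075,0.18,1],[0.12,-0.03,-0.075,0.238,1],[0.16,-0.038,-0.075,0.238,1],[0.2,-0.048,-0.075,0.238,1],[0.24,-0.057,-0.075,0.238,1]]'
python3 -c "
from h import *
rel([480,-314,480],0.05)"
```

```text
time: 1.92
tool_pos: [364.4, -379.2, 480.0]
tcp_rot: [3.141, -0.0, 0.049]
contact_force: [0.4, -1.3, 0.0]
grip_width: 91.8
finger_force: 0.0
shift [ 0.1187 -0.0594 -0.    ] spin -0.0005259681625082358 force [ 0.4 -1.3  0. ] t 1.9167 rot [ 3.141 -0.     0.049] q6 0.57
```

```bash
python3 -m inch '[[0.035,-0.018,0,0,1],[0.07,-0.035,0,0,1],[0.105,-0.052,0,0,1],[0.119,-0.059,0,0,1],[0.119,-0.059,0,0,1],[0.119,-0.059,0,0,1]]'
python3 - <<'E'
from h import *
c=capture("wrist");save(c,"w1.png")
for t in("reducer","valve"):
    for r in tip_of(c,t)[:3]: print(t,r)
np.savez("w1.npz",**{k:np.array(c[k]) for k in("intrinsics","distortion","pose")})
a=np.array([-.565,0,.825])
def V(p,v=(548.3,-313,.05)):
    return Rn.from_euler("z",v[2]).apply(p)+[v[0],v[1],0]
for s in (0,22,85,132): print(s,proj(c,V(np.array([33,0,129])+s*a)).round(1))
print(proj(c,V(np.array([[x,y,12] for x in(-45,105) for y in(-80,80)]))).round(1))
E
```

```text
time: 2.42
tool_pos: [479.4, -315.2, 479.3]
tcp_rot: [-3.141, 0.001, 0.052]
contact_force: [0.6, -0.7, 0.8]
grip_width: 92.1
finger_force: 0.0
reducer {'centre': [282.6, 65.7], 'conf': 0.91}
reducer {'centre': [312.2, 307.0], 'conf': 0.62}
0 [[282.1  57.2]]
22 [[282.1  72.4]]
85 [[282.1 125. ]]
132 [[282.1 176.2]]
[[349.  133.1]
 [214.6 132.9]
 [356.1  -6. ]
 [208.1  -6.3]]
```

View pics/w1.png

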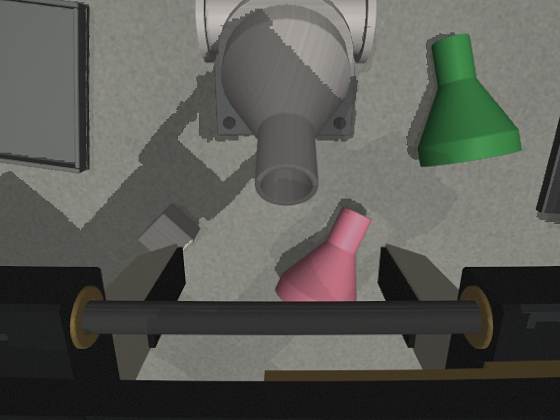

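```bash
python3 -c "
from h import *
rel([513.7,-318.5,379],0.05)"; 
```

```text
shift [0.0356 0.0037 0.1008] spin -0.0015755022101562027 force [-0.5 -0.9 -0.1] t 2.5667 rot [3.141 0.    0.048] q6 0.8
```

```bash
python3 -m inch '[[0.035,0.004,0,0,1],[0.035,0.004,0.035,0,1],[0.035,0.004,0.07,0,1],[0.035,0.004,0.1,0,1],[0.035,0.004,0.1,0,1]]'
python3 -m inch '[[0,0,0,0,0],[0,0,0,0,0],[0,0,0,0,0],[0,0,0,0,0],[0,0,0,0,0],[0,0,0,0,0]]'
python3 - <<'E'
from h import *
rel([513.7,-318.5,379])
c=capture("wrist");save(c,"w2.png")
E
```

```text
time: 2.98
tool_pos: [512.1, -318.3, 373.4]
tcp_rot: [-3.134, 0.009, 0.048]
contact_force: [-0.1, 0.6, -0.5]
grip_width: 91.7
finger_force: 0.0
time: 3.48
tool_pos: [514.0, -317.6, 381.0]
tcp_rot: [-3.141, -0.001, 0.05]
contact_force: [-2.7, 5.5, 7.4]
grip_width: 56.2
finger_force: 14.7
shift [-0.0004  0.0008  0.002 ] spin None force [-2.7  5.5  7.4] t 3.4833 rot [-3.141e+00 -1.000e-03  5.000e-02] q6 0.84
```

View pics/w2.png

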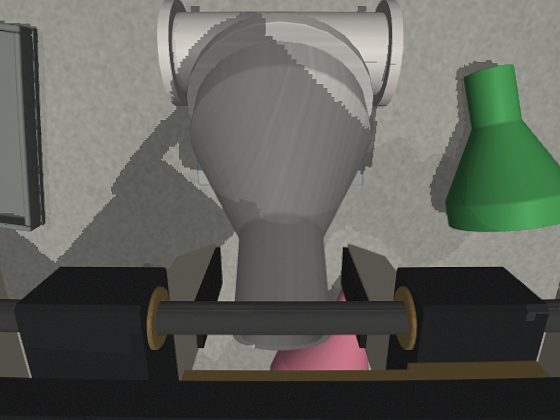

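```bash
python3 -m inch '[[0,0,0,0,0],[0,0,0,0,0],[0,0,0,0,0]]'; python3 -m inch '[[0,0,0,0,0],[0,0,0,0,0],[0,0,0,0,0]]'
```

```text
time: 3.78
tool_pos: [514.0, -317.3, 380.9]
tcp_rot: [-3.141, -0.001, 0.05]
contact_force: [-1.8, 4.3, 5.5]
grip_width: 55.3
finger_force: 29.8
time: 4.03
tool_pos: [514.0, -317.3, 380.9]
tcp_rot: [-3.141, -0.001, 0.05]
contact_force: [-1.0, 3.4, 5.5]
grip_width: 55.2
finger_force: 29.8
```

```bash
python3 -m inch '[[0,0,0,0,1],[0,0,0,0,1],[0,0,0,0,1],[-0.005,0,-0.008,0,1],[-0.010,0,-0.015,0,1],[-0.010,0,-0.015,0,1]]'
python3 -m inch '[[0,0,0,0,0],[0,0,0,0,0],[0,0,0,0,0],[0,0,0,0,0],[0,0,0,0,0],[0,0,0,0,0],[0,0,0,0,0],[0,0,0,0,0]]'
```

```text
time: 4.53
tool_pos: [503.5, -318.9, 396.9]
tcp_rot: [3.139, -0.002, 0.049]
contact_force: [0.2, -0.5, 1.0]
grip_width: 89.8
finger_force: 0.0
time: 5.2
tool_pos: [504.1, -318.3, 394.5]
tcp_rot: [-3.141, 0.0, 0.05]
contact_force: [-0.4, 1.5, -1.2]
grip_width: 47.3
finger_force: 29.1
```

```bash
python3 - <<'E'
from h import *
c=capture("wrist");d=capture("side")
f=cv2.resize(c["color"][180:400,130:430],(450,330));g=cv2.resize(d["color"][40:210,230:350],(350,496))
m=np.zeros((500,800,3),np.uint8);m[:330,:450]=f;m[:496,450:]=g
cv2.imwrite("pics/w3.png",m[...,::-1])
o=get_obs();print(o["grip_width"],o["finger_force"],o["contact_force"],o["moment"])
E
```

```text
47.536408145549615 29.115819017515605 [ 0.29645844  1.17433916 -0.84394069] [0.32888143 0.00662269 0.06433045]
```

View pics/w3.png

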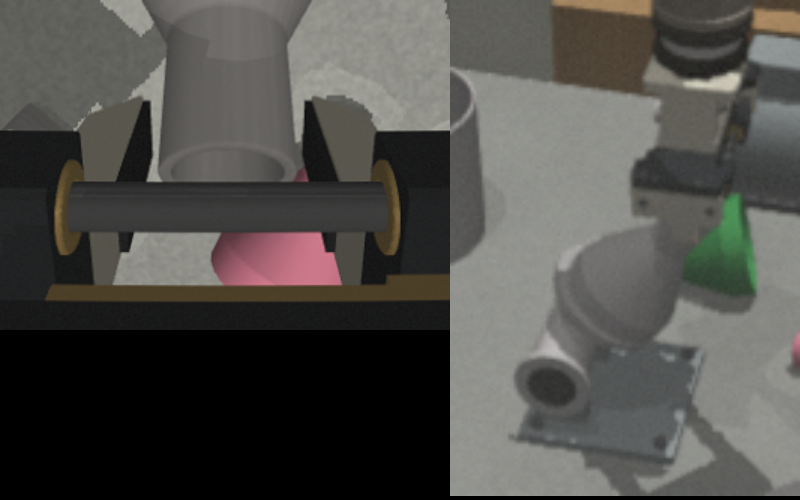

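The grey steel reducer (neck end around (335,165) in the crop) lies between the two pads, which report 29 N, so the part is held. I'll draw it along its axis and watch the readings.

```bash
python3 -m inch '[[-0.003,0,-0.004,0,0],[-0.006,0,-0.008,0,0],[-0.009,0,-0.012,0,0],[-0.012,0,-0.0165,0,0],[-0.012,0,-0.0165,0,0]]'
python3 - <<'E'
from h import *
c=capture("wrist")
f=cv2.resize(c["color"][0:420,80:480],(500,525))
cv2.imwrite("pics/w4.png",f[...,::-1])
E
```

```text
time: 5.72
tool_pos: [491.5, -319.4, 412.5]
tcp_rot: [3.14, -0.001, 0.049]
contact_force: [-0.4, -0.1, -1.9]
grip_width: 47.0
finger_force: 28.9
```

View pics/w4.png

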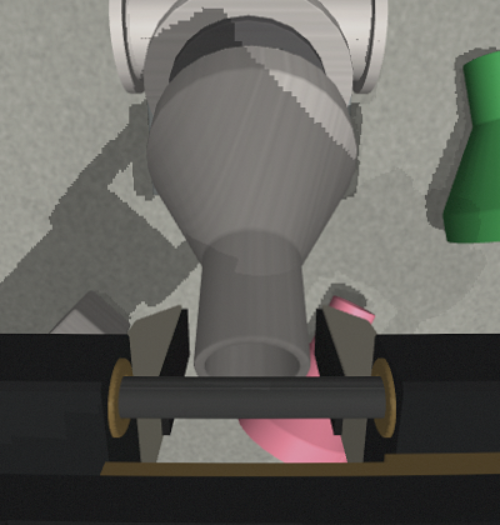

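```bash
python3 -m inch '[[-0.005,0,-0.0075,0,0],[-0.010,0,-0.015,0,0],[-0.015,0,-0.0225,0,0],[-0.020,0,-0.030,0,0],[-0.025,0,-0.0375,0,0],[-0.030,0,-0.045,0,0],[-0.035,0,-0.0525,0,0],[-0.035,0,-0.0525,0,0]]'
python3 -m inch '[[-0.005,0,-0.015,0,0],[-0.010,0,-0.03,0,0],[-0.015,0,-0.045,0,0],[-0.015,0,-0.06,0,0],[-0.015,0,-0.06,0,0]]'
python3 - <<'E'
from h import *
c=capture("wrist");d=capture("scene")
f=cv2.resize(c["color"][0:420,80:480],(400,420));g=cv2.resize(d["color"][150:290,150:270],(400,467))
m=np.zeros((470,800,3),np.uint8);m[:420,:400]=f;m[:467,400:]=g
cv2.imwrite("pics/w5.png",m[...,::-1])
rel([542,19,480])
E
```

```text
time: 6.43
tool_pos: [456.3, -321.0, 466.0]
tcp_rot: [3.139, -0.002, 0.049]
contact_force: [0.9, 0.1, -3.0]
grip_width: 47.9
finger_force: 28.9
time: 6.85
tool_pos: [442.0, -321.6, 526.7]
tcp_rot: [3.138, -0.004, 0.05]
contact_force: [1.1, -0.3, -2.8]
grip_width: 47.6
finger_force: 28.9
shift [ 0.1166 -0.3352  0.0434] spin None force [ 0.6  0.2 -4.2] t 6.95 rot [ 3.141e+00 -1.000e-03  5.000e-02] q6 0.75
```

View pics/w5.png

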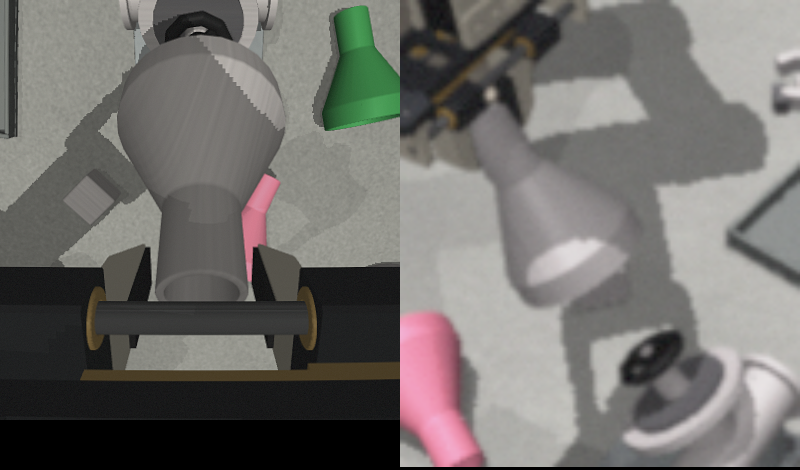

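The reducer is free, still tilted 0.6 rad in the grip, and the handwheel is now exposed at about (655,355) in the right crop. Next I carry it over to the tray.

```bash
python3 -m inch '[[0.001,-0.012,0,0,0],[0.004,-0.035,0,0,0],[0.007,-0.065,0,0,0],[0.010,-0.095,0,0,0],[0.013,-0.125,0,0,0],[0.017,-0.155,0,0,0],[0.02,-0.185,0,0,0],[0.023,-0.215,0,0,0]]'
python3 -m inch '[[0.003,-0.03,0,0,0],[0.006,-0.06,0,0,0],[0.009,-0.09,0,0,0],[0.012,-0.112,0.02,0,0],[0.012,-0.122,0.04,0,0],[0.012,-0.124,0.04,0,0],[0.012,-0.124,0.04,0,0]]'
python3 - <<'E'
from h import *
c=capture("wrist");d=capture("side");s=capture("scene")
f=cv2.resize(c["color"],(480,360));g=cv2.resize(d["color"][150:330,200:360],(320,360))
cv2.imwrite("pics/w6.png",np.hstack([f,g])[...,::-1])
rel([461,19,306],0.05)
for n,k in(("wrist",c),("side",d),("scene",s)):
    for r in tip_of(k,"tray")[:1]: print(n,r,atz(k,r["centre"]))
    for r in tip_of(k,"reducer")[:2]: print(n,r)
E
```

```text
time: 7.62
tool_pos: [454.0, -103.5, 522.4]
tcp_rot: [-3.14, 0.002, 0.05]
contact_force: [0.6, 1.4, -2.9]
grip_width: 47.3
finger_force: 28.8
time: 8.2
tool_pos: [459.7, 19.7, 482.5]
tcp_rot: [-3.141, 0.004, 0.052]
contact_force: [0.4, -0.5, -1.8]
grip_width: 47.4
finger_force: 28.8
shift [ 0.0003 -0.001   0.1787] spin -0.0010173313679474195 force [ 0.4  0.3 -2.3] t 8.35 rot [ 3.141e+00 -2.000e-03  4.900e-02] q6 1.39
wrist {'centre': [290.1, 74.5], 'conf': 0.83} [548.88232318  13.50178027   0.        ]
wrist {'centre': [279.8, 140.8], 'conf': 0.97}
side {'centre': [331.8, 123.9], 'conf': 0.93}
side {'centre': [392.4, 170.3], 'conf': 0.93}
scene {'centre': [286.0, 216.5], 'conf': 0.65} [544.34330514  20.32664224   0.        ]
scene {'centre': [277.1, 165.5], 'conf': 0.67}
scene {'centre': [150.8, 252.0], 'conf': 0.56}
```

View pics/w6.png

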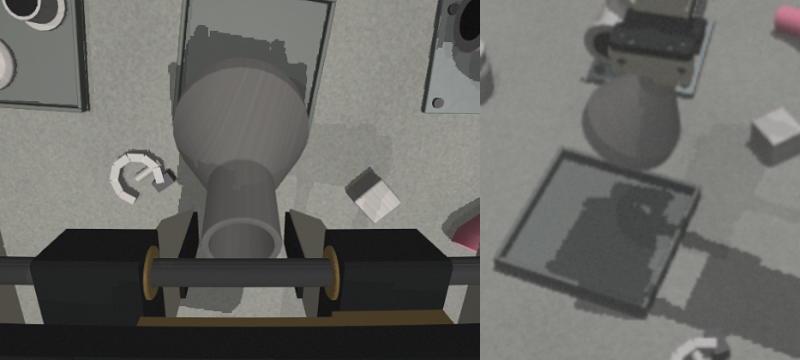

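```bash
python3 -m inch '[[0.004,0,0.03,0,0],[0.004,0,0.06,0,0],[0.004,0,0.09,0,0],[0.004,0,0.12,0,0],[0.004,0,0.145,0,0],[0.004,0,0.163,0,0],[0.004,0,0.168,0,0],[0.004,0,0.168,0,0]]'
python3 -m inch '[[0,0,0.003,0,0],[0,0,0.006,0,0],[0,0,0.006,0,0]]'
python3 -m inch '[[0,0,0.003,0,0],[0,0,0.006,0,0],[0,0,0.006,0,0]]'
```

```text
time: 9.32
tool_pos: [466.9, 18.1, 318.5]
tcp_rot: [3.139, -0.011, 0.049]
contact_force: [2.6, -1.6, 13.8]
grip_width: 48.0
finger_force: 30.6
time: 9.57
tool_pos: [469.4, 17.9, 316.8]
tcp_rot: [3.137, -0.025, 0.049]
contact_force: [5.3, -0.9, 34.9]
grip_width: 48.0
finger_force: 33.0
time: 9.82
tool_pos: [465.9, 18.3, 306.5]
tcp_rot: [3.14, -0.009, 0.049]
contact_force: [0.4, 0.1, -2.5]
grip_width: 47.9
finger_force: 28.8
```

```bash
cat > fit.py <<'E'
from h import *
np.set_printoptions(precision=1,suppress=True)
cs={n:capture(n) for n in("wrist","side","scene")}
rs=[]
g=np.array(get_obs()["tool_pos"])-[0,0,159];print("grip",g)
for n,k in cs.items():
    for r in tip_of(k,"reducer")[:3]:
        o,d=ray(k,r["centre"]);t=d@(g-[0,0,115]-o);dist=np.linalg.norm(o+d*t-(g-[0,0,115]))
        print(n,r["centre"],round(r["conf"],2),"miss",round(dist))
        if dist<110: rs.append((o,d));break
if len(rs)>1:
    p,e=tri(rs);print("origin",p,e,"tilt",np.arctan2(np.linalg.norm((g-p)[:2]),(g-p)[2]),g-p)
for n,k in cs.items():
    for r in tip_of(k,"tray")[:1]: print("tray",n,r["centre"],atz(k,r["centre"]))
E
python3 fit.py
```

```text
grip [464.2  18.8 144.6]
wrist [277.5, 142.7] 0.66 miss 46
side [271.5, 266.4] 0.66 miss 49
scene [150.9, 251.2] 0.89 miss 405
scene [277.6, 208.7] 0.6 miss 47
origin [511.3  21.6  20.5] [np.float64(2.134724627476784), np.float64(2.747218901747067), np.float64(1.2502438783143304)] tilt 0.36361996330388235 [-47.2  -2.8 124.1]
tray side [262.3, 269.2] [538.   21.2   0. ]
tray scene [285.0, 214.6] [536.9  26.1   0. ]
```

```bash
python3 -m inch '[[0,0,0.003,0,0],[0.005,0,0.004,0,0],[0.010,0,0.004,0,0],[0.015,0,0.004,0,0],[0.02,0,0.004,0,0],[0.02,0,0.004,0,0]]'; python3 fit.py
```

```text
time: 10.77
tool_pos: [484.7, 19.9, 299.1]
tcp_rot: [-3.141, 0.001, 0.05]
contact_force: [1.3, 0.8, -2.3]
grip_width: 47.9
finger_force: 28.9
grip [484.   19.9 140.3]
wrist [278.2, 155.3] 0.72 miss 34
side [270.1, 266.4] 0.9 miss 33
scene [161.1, 326.4] 0.83 miss 516
scene [150.3, 250.1] 0.82 miss 416
scene [281.7, 208.7] 0.75 miss 39
origin [519.4  24.5  21.6] [np.float64(2.165427868405395), np.float64(2.528470476604535), np.float64(4.557423168610122)] tilt 0.2921604200609883 [-35.4  -4.5 118.7]
tray side [259.9, 267.8] [544.8  18.8  -0. ]
tray scene [286.4, 215.0] [541.9  27.    0. ]
```

```bash
python3 -m inch '[[0,0,0.002,0,0],[0,0,0.004,0,0],[0,0,0.004,0,0]]';python3 -m inch '[[0,0,0.002,0,0],[0,0,0.004,0,0],[0,0,0.004,0,0]]';python3 -m inch '[[0.003,0,0.002,0,0],[0.005,0,0.003,0,0],[0.007,0,0.003,0,0],[0.01,0,0.003,0,0]]'
```

```text
time: 11.47
tool_pos: [485.9, 19.9, 297.8]
tcp_rot: [3.141, -0.008, 0.049]
contact_force: [1.9, 1.6, 8.9]
grip_width: 47.9
finger_force: 30.2
time: 11.72
tool_pos: [487.8, 19.9, 296.4]
tcp_rot: [3.14, -0.017, 0.049]
contact_force: [5.9, 2.9, 22.5]
grip_width: 48.3
finger_force: 31.7
time: 12.05
tool_pos: [497.7, 20.6, 293.6]
tcp_rot: [3.14, -0.017, 0.049]
contact_force: [6.0, 2.8, 18.1]
grip_width: 48.4
finger_force: 31.2
```

```bash
python3 -m inch '[[0.004,0,0.001,0,0],[0.008,0,0.002,0,0],[0.012,0,0.003,0,0],[0.016,0,0.004,0,0],[0.016,0,0.004,0,0]]';python3 fit.py
```

```text
time: 12.47
tool_pos: [509.3, 22.3, 290.6]
tcp_rot: [-3.141, -0.001, 0.051]
contact_force: [-22.7, 6.0, 51.7]
grip_width: 49.2
finger_force: 35.4
grip [508.9  22.3 131.4]
wrist [278.4, 193.0] 0.56 miss 8
side [392.7, 170.5] 0.87 miss 357
scene [153.3, 248.7] 0.73 miss 422
scene [281.9, 209.5] 0.66 miss 15
origin [521.3  25.1  19.7] [np.float64(3.567323888016709), np.float64(3.5673238880167)] tilt 0.11335447077640298 [-12.4  -2.8 111.7]
tray wrist [281.7, 189.6] [514.6  21.8   0. ]
tray side [261.5, 269.5] [539.5  22.6   0. ]
tray scene [285.8, 214.5] [538.9  27.9   0. ]
```

```bash
python3 -m inch '[[-0.001,0,-0.002,0,0],[-0.003,0,-0.004,0,0],[-0.003,0,-0.004,0,0]]';python3 -m inch '[[-0.001,0,-0.001,0,0],[-0.001,0,-0.002,0,0]]';python3 fit.py
```

```text
time: 13.17
tool_pos: [507.3, 21.6, 290.6]
tcp_rot: [-3.141, -0.004, 0.05]
contact_force: [-3.0, 5.0, 14.9]
grip_width: 49.1
finger_force: 30.9
time: 13.33
tool_pos: [506.5, 21.1, 291.1]
tcp_rot: [3.142, -0.002, 0.05]
contact_force: [0.5, 0.6, -2.1]
grip_width: 49.4
finger_force: 28.9
grip [506.7  21.  131.9]
wrist [281.8, 183.5] 0.63 miss 14
side [390.8, 171.5] 0.97 miss 350
side [271.7, 266.7] 0.88 miss 7
scene [280.3, 211.2] 0.72 miss 15
origin [518.7  19.9  13.1] [np.float64(1.4999578494509835), np.float64(4.251915796650523), np.float64(2.768086344678384)] tilt 0.10136192730781586 [-12.    1.1 118.8]
tray side [261.1, 267.8] [542.  18.   0.]
tray scene [288.0, 214.3] [544.9  32.7   0. ]
```

```bash
python3 -m inch '[[0,0,-0.004,0,0],[0.007,0,-0.005,0,0],[0.015,0,-0.005,0,0],[0.022,0,-0.005,0,0],[0.022,0,-0.002,0,0],[0.022,0,0,0,0],[0.022,0,0,0,0]]';python3 -m inch '[[0,0,0.002,0,0],[0,0,0.004,0,0],[0,0,0.004,0,0]]';python3 fit.py
```

```text
time: 14.37
tool_pos: [529.4, 22.0, 291.4]
tcp_rot: [3.141, -0.005, 0.05]
contact_force: [2.4, -0.6, 3.6]
grip_width: 49.4
finger_force: 29.6
time: 14.62
tool_pos: [530.2, 22.1, 290.5]
tcp_rot: [3.14, -0.011, 0.05]
contact_force: [2.8, 1.2, 18.6]
grip_width: 49.2
finger_force: 31.4
grip [530.2  22.1 131.5]
wrist [279.4, 188.2] 0.58 miss 13
side [258.0, 265.1] 0.92 miss 17
scene [288.3, 215.5] 0.89 miss 24
origin [547.9  21.8  10.8] [np.float64(5.596021655226769), np.float64(1.5085371976180306), np.float64(5.259117876895877)] tilt 0.1458206463175826 [-17.7   0.3 120.7]
tray side [209.9, 407.2] [534.6 367.9   0. ]
tray scene [284.8, 213.3] [533.1  31.   -0. ]
```

```bash
python3 -m inch '[[0.004,0,0.001,0,0],[0.008,0,0.002,0,0],[0.012,0,0.002,0,0]]';python3 -m inch '[[-0.001,0,-0.003,0,0],[-0.002,0,-0.005,0,0],[-0.002,0,-0.005,0,0]]';python3 fit.py
```

```text
time: 15.32
tool_pos: [538.4, 22.6, 291.1]
tcp_rot: [3.14, 0.001, 0.051]
contact_force: [-29.6, -2.9, 63.9]
grip_width: 49.5
finger_force: 36.7
time: 15.57
tool_pos: [537.2, 22.6, 291.4]
tcp_rot: [3.141, 0.001, 0.05]
contact_force: [-7.8, 0.4, 16.2]
grip_width: 49.7
finger_force: 31.1
grip [537.2  22.6 132.3]
wrist [281.8, 189.9] 0.74 miss 9
side [389.9, 170.7] 0.79 miss 370
scene [158.9, 329.0] 0.93 miss 534
scene [149.3, 249.5] 0.91 miss 449
scene [287.9, 214.2] 0.7 miss 14
origin [547.9  22.3  13.2] [np.float64(2.5422301820561577), np.float64(2.542230182056069)] tilt 0.09003156174491321 [-10.7   0.3 119.1]
tray scene [288.3, 212.9] [542.4  38.8  -0. ]
```

```bash
python3 -m inch '[[-0.001,0,-0.001,0,0],[-0.001,0,-0.001,0,0]]';python3 -m inch '[[0,0,0,0,0.6],[0,0,0,0,0.65],[0,0,0,0,0.7],[0,0,0,0,0.85],[0,0,0,0,1],[0,0,0,0,1],[0,0,0,0,1]]';python3 fit.py
```

```text
time: 16.18
tool_pos: [536.4, 22.5, 291.2]
tcp_rot: [3.141, 0.001, 0.05]
contact_force: [-5.8, -0.2, 8.9]
grip_width: 49.9
finger_force: 30.2
time: 16.77
tool_pos: [537.2, 22.5, 290.6]
tcp_rot: [3.142, 0.0, 0.05]
contact_force: [1.2, 0.7, -0.1]
grip_width: 86.4
finger_force: 0.0
grip [537.2  22.5 131.7]
side [258.3, 268.3] 0.69 miss 11
scene [162.8, 328.8] 0.86 miss 526
scene [286.0, 211.8] 0.81 miss 5
origin [542.   29.4  13.3] [np.float64(2.749466413400092), np.float64(2.749466413400025)] tilt 0.07112835115145841 [ -4.8  -6.9 118.3]
tray scene [288.3, 214.5] [546.3  32.4  -0. ]
```

```bash
python3 -m inch '[[0,0,-0.01,0,1],[0,0,-0.03,0,1],[0,0,-0.06,0,1],[0,0,-0.095,0,1],[0,0,-0.13,0,1],[0,0,-0.15,0,1],[0,0.01,-0.16,0,1],[0,0.04,-0.16,0,1]]'; python3 - <<'E'
from h import *
np.set_printoptions(precision=1,suppress=True)
rs=[]
for n in("wrist","side","scene"):
    k=capture(n)
    for r in tip_of(k,"reducer")[:3]:
        w=atz(k,r["centre"],6)
        print(n,w,r["conf"])
rel([545,-316.5,440],.05)
E
```

```text
time: 17.88
tool_pos: [539.0, -15.7, 454.0]
tcp_rot: [3.142, -0.006, 0.054]
contact_force: [-0.2, 0.0, -0.1]
grip_width: 92.0
finger_force: 0.0
wrist [541.9  22.6   6. ] 0.87
side [ 492.9 -573.3    6. ] 0.8
side [ 290.7 -407.1    6. ] 0.58
side [549.7  11.5   6. ] 0.57
scene [ 477.  -515.6    6. ] 0.85
scene [ 260.7 -336.2    6. ] 0.71
scene [548.1  23.2   6. ] 0.68
shift [-0.   0.3  0. ] spin -0.0004656294793853284 force [ 0.7  0.  -1.2] t 18.1833 rot [-3.1  0.   0.1] q6 1.35
```

```bash
python3 -m inch '[[0,0.035,0,0,1],[0,0.07,0,0,1],[0,0.11,0,0,1],[0,0.15,0,0,1],[0,0.19,0,0,1],[0,0.23,0,0,1],[0,0.265,0,0,1],[0,0.3,0,0,1]]'; python3 -m inch '[[0,0,0.005,0,1],[0,0,0.005,0,1],[0,0,0.005,0,1]]'; python3 - <<'E'
from h import *
np.set_printoptions(precision=1,suppress=True)
cs=[capture(n) for n in("wrist","side","scene")]
rs=[]
for k in cs:
    for r in tip_of(k,"wheel_mid")[:1]:
        print(r["centre"],r["conf"],atz(k,r["centre"],163));rs.append(ray(k,r["centre"]))
if len(rs)>1:print(tri(rs))
for r in tip_of(cs[0],"valve")[:1]: print(r,atz(cs[0],r["centre"]))
k=cs[0]
for r in trace(k,"wheel_mid")[:1]:
    print(r["conf"],r["rect"]);m=r["pixels"].astype(np.uint8);cn=max(cv2.findContours(m,0,2)[0],key=cv2.contourArea);print(cv2.fitEllipse(cn),atz(k,cv2.fitEllipse(cn)[0],163))
rel([552.8,-316.5,440],.05)
E
```

```text
time: 18.85
tool_pos: [554.1, -318.4, 450.1]
tcp_rot: [-3.141, 0.001, 0.05]
contact_force: [0.6, 0.4, 0.0]
grip_width: 92.3
finger_force: 0.0
time: 19.1
tool_pos: [554.3, -316.2, 444.7]
tcp_rot: [-3.14, 0.002, 0.05]
contact_force: [0.7, 0.7, -0.4]
grip_width: 91.8
finger_force: 0.0
[278.7, 196.5] 0.61 [ 555.9 -314.5  163. ]
[292.6, 131.7] 0.59 [ 554.4 -311.   163. ]
[225.2, 258.0] 0.74 [ 562.1 -317.2  163. ]
(array([ 556.5, -314.7,  158.8]), [np.float64(1.8529145697251868), np.float64(1.3445326432539595), np.float64(2.959576518669243)])
{'centre': [281.3, 161.4], 'conf': 0.59} [ 548.1 -316.4    0. ]
0.93 [281.5, 196.6, 83.6, 56.1]
((280.1379699707031, 195.66146850585938), (54.509281158447266, 81.18109130859375), 90.58758544921875) [ 556.6 -315.5  163. ]
shift [-0.  0.  0.] spin 0.000712704378702207 force [-0.1  0.1 -0.4] t 19.5 rot [ 3.1 -0.   0.1] q6 0.88
```

```bash
cat > st.py <<'E'
from h import *
o=get_obs();print("t %.2f pos %s rot %s F %s M %s w %.1f f %.1f q6 %.2f"%(o["time"],np.round(o["tool_pos"],1),np.round(o["tcp_rot"],3),np.round(o["contact_force"],1),np.round(o["moment"],2),o["grip_width"],o["finger_force"],o["joint_positions"][5]))
E
python3 -m inch '[[0.003,-0.001,0.02,-0.12,1],[0.003,-0.001,0.045,-0.24,1],[0.003,-0.001,0.07,-0.36,1],[0.003,-0.001,0.095,-0.48,1],[0.003,-0.001,0.108,-0.5,1],[0.003,-0.001,0.113,-0.5,1],[0.003,-0.001,0.113,-0.5,1]]'
python3 -m inch '[[0,0,0,0,0],[0,0,0,0,0],[0,0,0,0,0],[0,0,0,0,0],[0,0,0,0,0],[0,0,0,0,0]]';python3 st.py
python3 -m inch '[[0,0,0,0.08,0],[0,0,0,0.17,0],[0,0,0,0.26,0],[0,0,0,0.35,0]]';python3 st.py
```

```text
time: 20.08
tool_pos: [556.9, -315.7, 331.6]
tcp_rot: [-3.14, 0.001, 0.549]
contact_force: [0.3, -0.6, 0.2]
grip_width: 91.8
finger_force: 0.0
time: 20.58
tool_pos: [556.6, -315.1, 333.0]
tcp_rot: [-3.138, 0.0, 0.55]
contact_force: [-6.8, 11.4, 7.6]
grip_width: 56.5
finger_force: 6.5
t 20.58 pos [ 556.6 -315.1  333. ] rot [-3.138  0.     0.55 ] F [-6.8 11.4  7.6] M [2.15 1.23 0.06] w 56.5 f 6.5 q6 0.39
time: 20.92
tool_pos: [556.7, -314.9, 333.0]
tcp_rot: [-3.139, 0.002, 0.197]
contact_force: [-3.8, 2.4, 4.7]
grip_width: 57.5
finger_force: 30.0
t 20.92 pos [ 556.7 -314.9  333. ] rot [-3.139e+00  2.000e-03  1.970e-01] F [-3.8  2.4  4.7] M [1.42 0.66 0.9 ] w 57.5 f 30.0 q6 0.74
```

```bash
python3 -m inch '[[0,0,0,0.09,0],[0,0,0,0.18,0],[0,0,0,0.27,0],[0,0,0,0.36,0],[0,0,0,0.45,0],[0,0,0,0.54,0],[0,0,0,0.6,0]]';python3 st.py
python3 - <<'E'
from h import *
c=capture("wrist");save(c,"w7.png")
E
```

```text
time: 21.5
tool_pos: [556.8, -315.4, 332.8]
tcp_rot: [-3.141, 0.001, -0.404]
contact_force: [-0.4, 0.7, 1.6]
grip_width: 56.8
finger_force: 30.0
t 21.50 pos [ 556.8 -315.4  332.8] rot [-3.141e+00  1.000e-03 -4.040e-01] F [-0.4  0.7  1.6] M [0.74 0.09 0.56] w 56.8 f 30.0 q6 1.34
```

```bash

python3 -m inch '[[0,0,0,0,1],[0,0,0,0,1],[0,0,0,0,1],[0,0,0,-0.12,1],[0,0,0,-0.24,1],[0,0,0,-0.36,1],[0,0,0,-0.48,1],[0,0,0,-0.6,1]]'
python3 -m inch '[[0,0,0,-0.12,1],[0,0,0,-0.24,1],[0,0,0,-0.36,1],[0,0,0,-0.4,1],[0,0,0,-0.4,1],[0,0,0,-0.4,0],[0,0,0,-0.4,0],[0,0,0,-0.4,0]]'
python3 -m inch '[[0,0,0,0,0],[0,0,0,0,0],[0,0,0,0,0],[0,0,0,0,0],[0,0,0,0.09,0],[0,0,0,0.18,0],[0,0,0,0.27,0],[0,0,0,0.36,0]]';python3 st.py
python3 -m inch '[[0,0,0,0.09,0],[0,0,0,0.18,0],[0,0,0,0.27,0],[0,0,0,0.36,0],[0,0,0,0.45,0],[0,0,0,0.54,0],[0,0,0,0.63,0],[0,0,0,0.64,0]]';python3 st.py
```

```text
time: 22.22
tool_pos: [557.1, -316.1, 332.8]
tcp_rot: [3.141, -0.0, 0.207]
contact_force: [-1.1, 0.0, 0.3]
grip_width: 91.4
finger_force: 0.0
time: 22.88
tool_pos: [557.0, -316.0, 332.7]
tcp_rot: [3.141, 0.0, 0.599]
contact_force: [-0.4, 0.9, 0.0]
grip_width: 76.4
finger_force: 0.0
time: 23.55
tool_pos: [556.6, -314.9, 332.6]
tcp_rot: [-3.138, 0.002, 0.237]
contact_force: [-3.3, 1.6, 3.9]
grip_width: 57.5
finger_force: 30.0
t 23.55 pos [ 556.6 -314.9  332.6] rot [-3.138e+00  2.000e-03  2.370e-01] F [-3.3  1.6  3.9] M [1.55 0.76 1.03] w 57.5 f 30.0 q6 0.70
time: 24.22
tool_pos: [556.7, -315.4, 332.6]
tcp_rot: [-3.141, 0.002, -0.404]
contact_force: [-2.8, 2.8, 1.1]
grip_width: 56.5
finger_force: 30.0
t 24.22 pos [ 556.7 -315.4  332.6] rot [-3.141e+00  2.000e-03 -4.040e-01] F [-2.8  2.8  1.1] M [ 0.66  0.39 -0.16] w 56.5 f 30.0 q6 1.34
```

```bash
cat > ang.py <<'E'
from h import *
import sys
def prof(img,c,ctr=(556,-315,162),yaw=.05):
    R=Rn.from_euler("zy",[yaw,-.6])
    a=np.radians(np.arange(0,360,5));out=0
    for r in(15,17,19,21):
        P=np.array(ctr)+R.apply(np.c_[r*np.cos(a),r*np.sin(a),0*a+2])
        uv=proj(c,P).astype(np.float32)
        out=out+cv2.remap(img,uv[:,0].reshape(1,-1),uv[:,1].reshape(1,-1),cv2.INTER_LINEAR).mean(-1)[0]/4
    return out.astype(int)
if __name__=="__main__":
    for n in sys.argv[1:]:
        c=capture(n);print(n,prof(c["color"],c).tolist())
E
python3 ang.py wrist side scene; python3 - <<'E'
from ang import *
c=capture("wrist");print("w7",prof(cv2.imread("pics/w7.png"),c).tolist())
E
```

```text
wrist [24, 24, 24, 25, 25, 23, 25, 28, 44, 47, 57, 65, 63, 64, 58, 48, 42, 44, 34, 22, 22, 21, 22, 24, 27, 27, 25, 28, 27, 38, 86, 105, 108, 108, 109, 106, 92, 56, 24, 24, 24, 24, 24, 24, 23, 22, 22, 23, 24, 24, 23, 23, 24, 23, 24, 24, 24, 25, 23, 24, 29, 41, 23, 24, 24, 24, 24, 26, 26, 27, 25, 25]
side [64, 70, 75, 80, 84, 86, 85, 85, 83, 81, 79, 77, 70, 60, 53, 49, 47, 46, 44, 45, 46, 46, 45, 45, 45, 46, 46, 45, 46, 46, 46, 47, 48, 50, 51, 52, 52, 51, 51, 51, 51, 49, 48, 47, 48, 50, 54, 58, 63, 63, 61, 58, 55, 51, 47, 45, 46, 47, 47, 47, 47, 48, 49, 51, 54, 58, 61, 63, 63, 62, 62, 61]
scene [27, 28, 29, 39, 47, 53, 56, 55, 52, 49, 47, 44, 42, 39, 37, 35, 33, 31, 29, 28, 28, 29, 32, 39, 45, 54, 62, 69, 72, 68, 64, 54, 49, 40, 33, 28, 28, 29, 30, 31, 31, 30, 30, 32, 35, 36, 37, 37, 35, 33, 32, 30, 27, 26, 25, 25, 26, 25, 24, 25, 27, 28, 28, 26, 26, 27, 26, 30, 30, 29, 28, 27]
w7 [25, 25, 24, 25, 26, 24, 25, 25, 25, 25, 24, 24, 24, 23, 22, 35, 44, 38, 31, 23, 21, 21, 22, 25, 27, 28, 28, 27, 28, 35, 84, 105, 108, 108, 108, 108, 93, 58, 24, 24, 25, 25, 25, 24, 23, 22, 22, 20, 29, 50, 56, 58, 55, 25, 22, 23, 24, 24, 25, 24, 25, 25, 25, 24, 25, 24, 26, 26, 25, 26, 25, 24]
```

```bash

python3 -m inch '[[0,0,0,0,1],[0,0,0,0,1],[0,0,0,0,1],[0,0,0,-0.12,1],[0,0,0,-0.24,1],[0,0,0,-0.36,1],[0,0,0,-0.48,1],[0,0,0,-0.6,1]]' | tail -1
python3 -m inch '[[0,0,0,-0.12,1],[0,0,0,-0.24,1],[0,0,0,-0.36,1],[0,0,0,-0.4,1],[0,0,0,-0.4,1],[0,0,0,-0.4,0],[0,0,0,-0.4,0],[0,0,0,-0.4,0]]'| tail -1
python3 -m inch '[[0,0,0,0,0],[0,0,0,0,0],[0,0,0,0,0],[0,0,0,0,0],[0,0,0,0.09,0],[0,0,0,0.18,0],[0,0,0,0.27,0],[0,0,0,0.36,0]]'| tail -1;python3 st.py
python3 -m inch '[[0,0,0,0.09,0],[0,0,0,0.18,0],[0,0,0,0.27,0],[0,0,0,0.36,0]]' | tail -1; python3 st.py;python3 -m inch '[[0,0,0,0.09,0],[0,0,0,0.18,0],[0,0,0,0.27,0],[0,0,0,0.28,0]]'| tail -1;python3 st.py; python3 ang.py wrist scene side
```

```text
finger_force: 0.0
finger_force: 0.0
finger_force: 30.0
t 26.42 pos [ 556.7 -314.9  332.6] rot [-3.138e+00  2.000e-03  2.370e-01] F [-1.   2.9  1.6] M [1.48 0.42 0.92] w 58.0 f 30.0 q6 0.70
finger_force: 30.0
t 26.75 pos [ 556.9 -315.2  332.7] rot [-3.14e+00  1.00e-03 -1.23e-01] F [-1.   2.4 -0.4] M [ 0.77 -0.01  0.44] w 56.9 f 30.0 q6 1.06
finger_force: 30.0
t 27.08 pos [ 556.9 -315.5  332.7] rot [-3.141e+00  1.000e-03 -4.030e-01] F [-1.   2.2  1.9] M [0.61 0.16 0.06] w 55.5 f 30.0 q6 1.34
wrist [25, 26, 25, 26, 25, 42, 44, 44, 44, 45, 48, 59, 63, 65, 63, 39, 21, 21, 22, 24, 24, 23, 25, 28, 28, 27, 27, 28, 28, 38, 85, 104, 108, 108, 108, 105, 91, 56, 25, 23, 23, 25, 23, 24, 24, 24, 25, 22, 23, 23, 24, 22, 22, 26, 57, 89, 99, 97, 99, 92, 57, 38, 23, 23, 24, 24, 24, 24, 25, 26, 24, 25]
scene [29, 38, 48, 58, 67, 71, 69, 65, 60, 55, 49, 43, 38, 33, 30, 28, 26, 26, 26, 27, 28, 31, 34, 38, 44, 53, 61, 68, 71, 69, 63, 52, 47, 40, 35, 32, 30, 30, 30, 30, 30, 31, 32, 35, 39, 41, 41, 41, 40, 37, 35, 32, 28, 27, 26, 26, 27, 28, 29, 30, 30, 32, 31, 27, 24, 27, 29, 31, 28, 29, 28, 27]
side [69, 74, 79, 83, 85, 86, 85, 83, 82, 81, 78, 74, 68, 60, 53, 51, 47, 45, 44, 44, 44, 43, 43, 46, 48, 52, 59, 65, 68, 67, 65, 61, 58, 56, 54, 52, 50, 50, 49, 47, 45, 45, 46, 47, 48, 51, 55, 57, 62, 63, 60, 58, 54, 49, 46, 46, 45, 45, 47, 48, 49, 49, 50, 51, 54, 58, 61, 62, 63, 64, 65, 66]
```

```bash

python3 -m inch '[[0,0,0,0,1],[0,0,0,0,1],[0,0,0,0,1],[0,0,-0.03,-0.1,1],[0,0,-0.06,-0.2,1],[0,0,-0.09,-0.3,1],[0,0,-0.11,-0.4,1],[0,0,-0.11,-0.45,1]]' | tail -1
python3 -m inch '[[0,0,0,0,1],[0,0,0,0,1]]' | tail -1
python3 st.py; python3 - <<'E'
from ang import *
c=capture("wrist");np.savez("r1.npz",**{k:np.array(c[k]) for k in("color","intrinsics","distortion","pose")});print(prof(c["color"],c).tolist())
save(c,"w8.png",(180,110,380,260),4)
E
```

```text
finger_force: 0.0
finger_force: 0.0
t 28.07 pos [ 556.9 -316.   442.3] rot [3.142 0.    0.048] F [-0.7 -0.1 -0.2] M [0.05 0.02 0.05] w 91.8 f 0.0 q6 0.89
[20, 20, 20, 19, 19, 20, 24, 37, 39, 36, 32, 37, 59, 64, 63, 65, 60, 38, 17, 20, 19, 21, 20, 23, 28, 28, 28, 25, 25, 24, 21, 20, 23, 33, 37, 43, 46, 40, 39, 32, 21, 19, 19, 19, 20, 19, 20, 20, 20, 19, 17, 17, 43, 68, 76, 82, 83, 82, 91, 95, 86, 43, 40, 44, 44, 36, 29, 21, 19, 20, 20, 21]
```

View pics/w8.png

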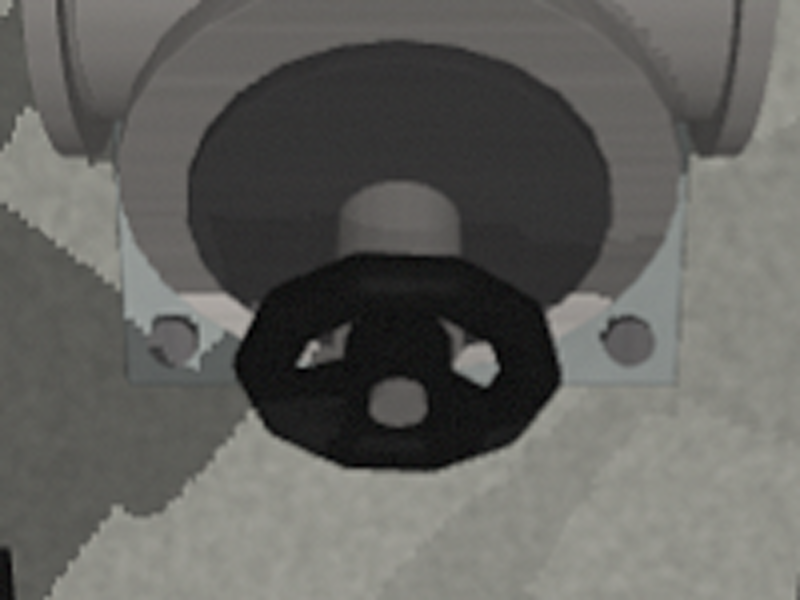

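The handwheel shows clearly at (398,360) in the crop, its holes at (325,350) and (475,360). I'll make one more stroke and compare the wheel's appearance from this same pose; if it doesn't change, the stop has been reached.

```bash

python3 -m inch '[[0,0,0.03,-0.12,1],[0,0,0.06,-0.24,1],[0,0,0.09,-0.36,1],[0,0,0.11,-0.48,1],[0,0,0.11,-0.55,1],[0,0,0.11,-0.55,1],[0,0,0.11,-0.55,0],[0,0,0.11,-0.55,0]]' | tail -1
python3 -m inch '[[0,0,0,0,0],[0,0,0,0,0],[0,0,0,0,0],[0,0,0,0,0],[0,0,0,0,0],[0,0,0,0.09,0],[0,0,0,0.18,0],[0,0,0,0.27,0]]'| tail -1;python3 st.py
python3 -m inch '[[0,0,0,0.09,0],[0,0,0,0.18,0],[0,0,0,0.27,0],[0,0,0,0.36,0]]' | tail -1; python3 st.py;python3 -m inch '[[0,0,0,0.09,0],[0,0,0,0.18,0],[0,0,0,0.27,0],[0,0,0,0.37,0],[0,0,0,0.37,0]]'| tail -1;python3 st.py
python3 -m inch '[[0,0,0,0,1],[0,0,0,0,1],[0,0,0,0,1],[0,0,-0.03,-0.1,1],[0,0,-0.06,-0.2,1],[0,0,-0.09,-0.3,1],[0,0,-0.11,-0.4,1],[0,0,-0.11,-0.45,1]]' | tail -1
python3 -m inch '[[0,0,0,0,1],[0,0,0,0,1]]' | tail -1
python3 st.py; cat > cmp.py <<'E'
from ang import *
import sys
c=capture("wrist");np.savez(sys.argv[2],**{k:np.array(c[k]) for k in("color","intrinsics","distortion","pose")})
q=prof(c["color"],c);a=np.load(sys.argv[1]);p=prof(a["color"],a)
print(q.tolist(),"maxdiff",np.abs(p-q).max(),"mean",np.abs(p-q).mean())
E
python3 cmp.py r1.npz r2.npz
```

```text
finger_force: 0.0
finger_force: 30.0
t 29.45 pos [ 556.7 -314.8  333. ] rot [-3.138e+00  1.000e-03  3.270e-01] F [-2.1  4.1  3.4] M [1.3  0.68 0.76] w 56.4 f 30.0 q6 0.61
finger_force: 30.0
t 29.78 pos [ 556.9 -315.   333.2] rot [-3.14e+00  1.00e-03 -3.30e-02] F [-3.5  2.2  3.3] M [1.28 0.42 0.76] w 56.6 f 30.0 q6 0.97
finger_force: 30.0
t 30.20 pos [ 556.7 -315.3  333.2] rot [-3.141e+00  1.000e-03 -4.040e-01] F [-3.   4.4  5.4] M [ 0.65  0.72 -0.27] w 55.8 f 30.0 q6 1.34
finger_force: 0.0
finger_force: 0.0
t 31.03 pos [ 557.  -316.   442.2] rot [-3.142  0.     0.049] F [ 0.6 -0.4  0.4] M [ 0.02  0.04 -0.02] w 92.1 f 0.0 q6 0.89
[21, 20, 19, 20, 18, 26, 30, 37, 39, 34, 23, 20, 19, 19, 19, 20, 19, 21, 21, 18, 19, 31, 50, 60, 51, 46, 33, 31, 24, 24, 20, 19, 23, 30, 40, 41, 41, 42, 36, 29, 22, 18, 20, 20, 21, 25, 30, 32, 35, 42, 53, 55, 58, 69, 74, 78, 84, 90, 86, 88, 78, 27, 20, 20, 20, 20, 18, 19, 19, 19, 20, 20] maxdiff 45 mean 10.36111111111111
```

```bash

python3 -m inch '[[0,0,0.03,-0.12,1],[0,0,0.06,-0.24,1],[0,0,0.09,-0.36,1],[0,0,0.11,-0.48,1],[0,0,0.11,-0.55,1],[0,0,0.11,-0.55,1],[0,0,0.11,-0.55,0],[0,0,0.11,-0.55,0]]' | tail -1
python3 -m inch '[[0,0,0,0,0],[0,0,0,0,0],[0,0,0,0,0],[0,0,0,0,0],[0,0,0,0,0],[0,0,0,0.09,0],[0,0,0,0.18,0],[0,0,0,0.27,0]]'| tail -1;python3 st.py
python3 -m inch '[[0,0,0,0.09,0],[0,0,0,0.18,0],[0,0,0,0.27,0],[0,0,0,0.36,0]]' | tail -1; python3 st.py;python3 -m inch '[[0,0,0,0.09,0],[0,0,0,0.18,0],[0,0,0,0.27,0],[0,0,0,0.37,0],[0,0,0,0.37,0]]'| tail -1;python3 st.py
python3 -m inch '[[0,0,0,0,1],[0,0,0,0,1],[0,0,0,0,1],[0,0,-0.03,-0.1,1],[0,0,-0.06,-0.2,1],[0,0,-0.09,-0.3,1],[0,0,-0.11,-0.4,1],[0,0,-0.11,-0.45,1]]' | tail -1
python3 -m inch '[[0,0,0,0,1],[0,0,0,0,1]]' | tail -1
python3 cmp.py r2.npz r3.npz
```

```text
finger_force: 0.0
finger_force: 30.0
t 32.42 pos [ 556.8 -314.8  333. ] rot [-3.138e+00  1.000e-03  3.270e-01] F [-2.8  3.1  4.9] M [1.42 0.69 0.87] w 56.2 f 30.0 q6 0.61
finger_force: 30.0
t 32.75 pos [ 556.7 -315.1  333. ] rot [-3.14e+00  2.00e-03 -3.40e-02] F [-2.3  2.4  1.9] M [1.23 0.15 0.8 ] w 56.9 f 30.0 q6 0.97
finger_force: 30.0
t 33.17 pos [ 556.8 -315.5  332.8] rot [-3.141e+00  1.000e-03 -4.040e-01] F [-1.5  2.9  0.8] M [ 0.51  0.29 -0.28] w 56.1 f 30.0 q6 1.34
finger_force: 0.0
finger_force: 0.0
[20, 20, 20, 19, 21, 21, 20, 20, 18, 19, 21, 19, 19, 19, 45, 68, 75, 80, 80, 77, 64, 58, 56, 57, 54, 48, 34, 32, 24, 24, 20, 21, 24, 30, 35, 41, 42, 42, 39, 33, 23, 20, 18, 18, 22, 27, 32, 32, 34, 37, 44, 63, 68, 69, 46, 20, 19, 20, 20, 19, 20, 19, 20, 19, 25, 30, 20, 19, 20, 19, 20, 21] maxdiff 70 mean 13.541666666666666
```

```bash

python3 -m inch '[[0,0,0.03,-0.12,1],[0,0,0.06,-0.24,1],[0,0,0.09,-0.36,1],[0,0,0.11,-0.48,1],[0,0,0.11,-0.55,1],[0,0,0.11,-0.55,1],[0,0,0.11,-0.55,0],[0,0,0.11,-0.55,0]]' | tail -1
python3 -m inch '[[0,0,0,0,0],[0,0,0,0,0],[0,0,0,0,0],[0,0,0,0,0],[0,0,0,0,0],[0,0,0,0.09,0],[0,0,0,0.18,0],[0,0,0,0.27,0]]'| tail -1;python3 st.py
python3 -m inch '[[0,0,0,0.09,0],[0,0,0,0.18,0],[0,0,0,0.27,0],[0,0,0,0.36,0]]' | tail -1; python3 st.py;python3 -m inch '[[0,0,0,0.09,0],[0,0,0,0.18,0],[0,0,0,0.27,0],[0,0,0,0.37,0],[0,0,0,0.37,0]]'| tail -1;python3 st.py
python3 -m inch '[[0,0,0,0,1],[0,0,0,0,1],[0,0,0,0,1],[0,0,-0.03,-0.1,1],[0,0,-0.06,-0.2,1],[0,0,-0.09,-0.3,1],[0,0,-0.11,-0.4,1],[0,0,-0.11,-0.45,1]]' | tail -1
python3 -m inch '[[0,0,0,0,1],[0,0,0,0,1]]' | tail -1
python3 cmp.py r3.npz r4.npz
```

```text
finger_force: 0.0
finger_force: 30.0
t 35.38 pos [ 556.6 -314.8  332.9] rot [-3.138e+00  1.000e-03  3.270e-01] F [-3.1  3.   5. ] M [1.43 0.79 0.95] w 56.3 f 30.0 q6 0.61
finger_force: 30.0
t 35.72 pos [ 556.6 -315.1  332.9] rot [-3.14e+00  2.00e-03 -3.30e-02] F [-2.5  2.4  4.9] M [1.15 0.51 0.77] w 57.4 f 30.0 q6 0.97
finger_force: 30.0
t 36.13 pos [ 556.8 -315.5  332.6] rot [-3.141e+00  1.000e-03 -4.040e-01] F [-1.5  2.5 -0.4] M [ 0.65  0.23 -0.11] w 56.4 f 30.0 q6 1.34
finger_force: 0.0
finger_force: 0.0
[19, 20, 20, 19, 20, 19, 21, 41, 42, 37, 29, 35, 53, 64, 68, 70, 74, 79, 81, 78, 66, 58, 51, 28, 23, 23, 24, 28, 28, 26, 21, 21, 25, 32, 35, 41, 44, 42, 38, 32, 25, 20, 20, 19, 22, 28, 29, 20, 20, 19, 19, 20, 19, 20, 19, 19, 18, 23, 60, 84, 74, 40, 44, 45, 43, 32, 21, 21, 20, 20, 19, 19] maxdiff 65 mean 11.5
```

```bash

python3 -m inch '[[0,0,0.03,-0.12,1],[0,0,0.06,-0.24,1],[0,0,0.09,-0.36,1],[0,0,0.11,-0.48,1],[0,0,0.11,-0.6,1],[0,0,0.11,-0.6,0.7],[0,0,0.11,-0.6,0],[0,0,0.11,-0.6,0]]' | tail -1
python3 -m inch '[[0,0,0,0,0],[0,0,0,0,0],[0,0,0,0,0],[0,0,0,0.09,0],[0,0,0,0.18,0],[0,0,0,0.27,0],[0,0,0,0.36,0],[0,0,0,0.45,0]]'| tail -1;python3 st.py
python3 -m inch '[[0,0,0,0.09,0],[0,0,0,0.18,0],[0,0,0,0.27,0],[0,0,0,0.36,0],[0,0,0,0.45,0],[0,0,0,0.54,0],[0,0,0,0.65,0],[0,0,0,0.65,0]]'| tail -1;python3 st.py
python3 -m inch '[[0,0,0,0,1],[0,0,0,0,1],[0,0,0,0,1],[0,0,-0.03,-0.12,1],[0,0,-0.06,-0.24,1],[0,0,-0.09,-0.36,1],[0,0,-0.11,-0.48,1],[0,0,-0.11,-0.5,1]]' | tail -1
python3 -m inch '[[0,0,0,0,1],[0,0,0,0,1]]' | tail -1
python3 cmp.py r4.npz r5.npz
python3 -m inch '[[0,0,0.03,-0.12,1],[0,0,0.06,-0.24,1],[0,0,0.09,-0.36,1],[0,0,0.11,-0.48,1],[0,0,0.11,-0.6,1],[0,0,0.11,-0.6,0.7],[0,0,0.11,-0.6,0],[0,0,0.11,-0.6,0]]' | tail -1
python3 -m inch '[[0,0,0,0,0],[0,0,0,0,0],[0,0,0,0,0],[0,0,0,0.09,0],[0,0,0,0.18,0],[0,0,0,0.27,0],[0,0,0,0.36,0],[0,0,0,0.45,0]]'| tail -1;python3 st.py
python3 -m inch '[[0,0,0,0.09,0],[0,0,0,0.18,0],[0,0,0,0.27,0],[0,0,0,0.36,0],[0,0,0,0.45,0],[0,0,0,0.54,0],[0,0,0,0.65,0],[0,0,0,0.65,0]]'| tail -1;python3 st.py
python3 -m inch '[[0,0,0,0,1],[0,0,0,0,1],[0,0,0,0,1],[0,0,-0.03,-0.12,1],[0,0,-0.06,-0.24,1],[0,0,-0.09,-0.36,1],[0,0,-0.11,-0.48,1],[0,0,-0.11,-0.5,1]]' | tail -1
python3 -m inch '[[0,0,0,0,1],[0,0,0,0,1]]' | tail -1
python3 cmp.py r5.npz r6.npz; python3 st.py
```

```text
finger_force: 0.0
finger_force: 30.0
t 38.35 pos [ 556.6 -314.8  333.4] rot [-3.14e+00  2.00e-03  1.98e-01] F [-5.2  4.3  5.1] M [0.77 0.75 1.28] w 57.8 f 30.0 q6 0.74
finger_force: 30.0
t 39.02 pos [ 556.6 -315.2  333.7] rot [ 3.142e+00  1.000e-03 -4.560e-01] F [-3.1  3.7  5.5] M [ 0.25  0.96 -0.65] w 55.5 f 30.0 q6 1.39
finger_force: 0.0
finger_force: 0.0
[20, 19, 19, 20, 19, 25, 34, 40, 40, 37, 31, 36, 57, 64, 63, 66, 78, 82, 81, 71, 61, 38, 22, 24, 23, 25, 27, 29, 28, 26, 21, 21, 24, 31, 37, 43, 43, 42, 39, 29, 22, 19, 19, 19, 20, 21, 20, 20, 19, 21, 19, 21, 19, 20, 20, 17, 28, 69, 86, 88, 83, 45, 41, 47, 41, 33, 23, 20, 20, 20, 20, 19] maxdiff 46 mean 3.8055555555555554
finger_force: 0.0
finger_force: 30.0
t 41.23 pos [ 556.9 -314.7  333.6] rot [-3.14e+00  1.00e-03  1.98e-01] F [-4.5  4.2  5.1] M [0.72 0.81 1.35] w 58.0 f 30.0 q6 0.74
finger_force: 30.0
t 41.90 pos [ 556.7 -315.2  333.8] rot [ 3.141e+00  1.000e-03 -4.560e-01] F [-2.9  4.   6.3] M [ 0.29  0.89 -0.49] w 55.7 f 30.0 q6 1.39
finger_force: 0.0
finger_force: 0.0
[20, 20, 20, 20, 20, 26, 32, 40, 40, 37, 32, 35, 56, 65, 64, 65, 78, 82, 81, 71, 61, 39, 21, 23, 25, 25, 28, 28, 28, 25, 21, 21, 24, 31, 38, 43, 44, 42, 38, 30, 23, 20, 20, 19, 19, 20, 18, 21, 20, 18, 19, 21, 19, 19, 18, 17, 36, 71, 86, 89, 83, 45, 40, 46, 40, 34, 23, 19, 20, 19, 20, 18] maxdiff 8 mean 0.7916666666666666
t 42.78 pos [ 556.9 -315.9  441. ] rot [-3.14e+00  2.00e-03  4.80e-02] F [ 0.1 -0.7  0. ] M [-0.02  0.02  0.03] w 91.7 f 0.0 q6 0.89
```

The last stroke left the wheel unchanged and the moment climbed to 1.3 N m, so the stop is reached. One short half-stroke will seat it firmly, and I'll compare again.

```bash

python3 -m inch '[[0,0,0.03,-0.12,1],[0,0,0.06,-0.24,1],[0,0,0.09,-0.36,1],[0,0,0.11,-0.4,1],[0,0,0.11,-0.4,1],[0,0,0.11,-0.4,0.7],[0,0,0.11,-0.4,0],[0,0,0.11,-0.4,0]]' | tail -1
python3 -m inch '[[0,0,0,0,0],[0,0,0,0,0],[0,0,0,0,0],[0,0,0,0.09,0],[0,0,0,0.18,0],[0,0,0,0.27,0],[0,0,0,0.36,0],[0,0,0,0.42,0]]'| tail -1;python3 st.py
python3 -m inch '[[0,0,0,0,1],[0,0,0,0,1],[0,0,0,0,1],[0,0,0,0,1],[0,0,-0.03,-0.02,1],[0,0,-0.06,-0.02,1],[0,0,-0.09,-0.02,1],[0,0,-0.11,-0.02,1]]' | tail -1
python3 -m inch '[[0,0,0,0,1],[0,0,0,0,1],[0,0,0,0,1]]' | tail -1
python3 cmp.py r6.npz r7.npz; python3 st.py
python3 - <<'E'
from h import *
for n in("side","scene"):
    k=capture(n)
    for r in tip_of(k,"reducer")[:3]: print(n,atz(k,r["centre"],6).round(1),round(r["conf"],2))
    for t in("clamp","block","canister","sieve"):
        for r in tip_of(k,t)[:1]: print(n,t,atz(k,r["centre"]).round(0))
E
```

```text
finger_force: 0.0
finger_force: 30.0
t 44.12 pos [ 556.9 -314.8  333.8] rot [-3.141e+00  1.000e-03  2.800e-02] F [-6.2  5.1  6. ] M [0.75 1.04 0.93] w 57.5 f 30.0 q6 0.91
finger_force: 0.0
finger_force: 0.0
[20, 20, 20, 21, 21, 28, 33, 40, 42, 35, 30, 31, 61, 67, 62, 64, 76, 82, 80, 72, 60, 39, 21, 23, 24, 24, 27, 28, 29, 25, 21, 20, 23, 31, 38, 42, 44, 40, 38, 30, 25, 19, 21, 19, 21, 21, 19, 21, 18, 19, 20, 18, 19, 19, 19, 18, 29, 72, 86, 88, 82, 44, 41, 47, 40, 33, 23, 18, 20, 19, 20, 18] maxdiff 7 mean 0.9861111111111112
t 45.08 pos [ 556.9 -316.   441. ] rot [-3.14e+00  2.00e-03  5.00e-02] F [-0.3 -0.3 -0. ] M [-0.02  0.05 -0.05] w 91.7 f 0.0 q6 0.89
side [ 499.8 -574.     6. ] 0.74
side [ 290.3 -414.7    6. ] 0.73
side [548.7  13.1   6. ] 0.6
side clamp [381. 167.   0.]
side block [ 364. -181.    0.]
side canister [604. 287.  -0.]
side sieve [536. 369.   0.]
scene [ 258.9 -323.4    6. ] 0.91
scene [540.3  34.3   6. ] 0.73
scene [ 473.5 -511.     6. ] 0.61
scene clamp [389. 177.  -0.]
scene block [ 366. -179.    0.]
scene canister [ 804. -178.    0.]
scene sieve [794. 157.   0.]
```

```bash
python3 -c "
from plant import *
print(close_job())"
```

```text
the job is handed in; nothing more can be done
None
```

I handed the job in at about 45 s, with no verdict returned. By my measurements, the reducer stands released, wide end down, within about 15 mm of the empty tray's middle. The handwheel is at its stop: the last two turns didn't move it. The gripper is open and clear, and I saw no sign that any other part moved.

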